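Shut the nest box's roof and tip it onto its back for painting

ROBOT

A 6-joint arm with a two-finger parallel gripper is mounted at the origin on the work surface. World frame = base frame: x ahead of the robot, y to its left, z up, the work surface at z = 0. Lengths are in m, angles in rad, forces in N, time in s.
With the tool pointing down it reaches from about 0.35 to 0.8 m from the base axis. Payload 7.3 kg.
Tool frame: the origin (TCP) lies on the centre line of the jaws, within the pads' length; the fingertips stand 19 mm ahead of it and the grasp point (between the pads) is the TCP; z points along the fingers, y is the line along which they close (so a half turn about z gives the same grasp; the last joint's range is limited). The gripper opens to 85 mm and grips with 20 to 120 N. Pads are 22 mm wide; open, the fingers measure 114 mm over their backs; the gripper's body (76 mm by 85 mm) begins 54 mm behind the grasp point. The pads swing forward as they close: fully open they stand 13 mm farther back than shut.
Start: joints at [-1.296, 0.342, 1.524, -0, 1.275, -0.146], TCP at [0.214, -0.479, 0.25] pointing down, gripper open.
Joint ranges: [-2.53, 2.53], [-0.77, 2.02], [0.04, 2.7], [-1, 4.14], [0.28, 2.66], [-3.11, 3.11]. Speed limits (rad/s): [2.57, 2.57, 3.14, 3.14, 3.14, 3.14].

INTERFACE

Orientations are given as a unit quaternion [w, x, y, z].
In Python, from rig import bot gives the robot as it stands.
- The arm moves only by the tool carry_out, never from a script. Its argument "increments" is one flat list of numbers, 6 for each row, row after row: the shift along the tool's x, y, z scaled (see below), then the turn, a rotation vector about the tool's x, y, z scaled (see below). In form: [dx, dy, dz, wx, wy, wz, dx, dy, dz, wx, wy, wz, ...]. A call has 1 to 10 rows; each row shifts and turns the commanded pose from where the row before left it, along the tool's axes as they then stand; what a row does not reach is not made up. The controller multiplies each number of a shift by 0.025 m and each number of a turn by 4 degrees. A row lasts 1/8 s, in which the tool goes at most 62.5 mm and 10.7 degrees, less where a joint would pass 70% of its speed; a pose out of reach is approached as far as the arm can. A call with a number of a shift or a turn outside -1 to 1 is refused whole. A call with a gripper value outside its range is refused whole. "hand" is the opening, from -1 (shut) to 1 (fully open), set as the call begins (left out, the last holds). The fingers move at their own pace and stop on an object; "grip_force" is the grip in N (left out, the last holds). Time passes only in rows, so rows that do not move let the fingers close. It gives the time, the measured TCP pose, the force, the opening and the grip force at its end, in the units of the state.
- bot.get_obs(): the state, without advancing time (a new reading comes with each control period).
- bot.capture(name): name is "scene" or "top"; returns (picture, depth): 420x560x3 uint8, red, green, blue; 420x560 float32, m along the optical axis (not along the pixel's ray), 0 where there is no reading.
- bot.calibration(name): a dict with "vertical_fov" (degrees; the focal length in pixels is half the picture's height over the tangent of half this angle, whatever the lens; pixels are square), "cx", "cy" (the principal point, pixels), "dist" ([k1, k2, p1, p2, k3] as OpenCV has them; the pictures are not rectified), "camera_from_world" (4x4, takes a point from world to camera coordinates). Camera axes: x right, y down, z forward; pixel columns grow to the right and rows downward; lengths in m; the calibration is good to about 2 mm. A picture is of the moment at which its call begins. calibration takes no time and is no camera call.
- bot.hand_in(): hands the job in; it is judged then, once.
The state is a dict: "time": time; "joint_pos": joint angles; "joint_vel": joint speeds; "joint_efforts": joint torques, N m; "tcp_pos": TCP position; "eef_rot": TCP orientation; "wrist_force": force on the tool from outside, world axes, zero at the start; "ft_torque": the same for the moment, N m; "width": finger opening in m; "grip_force": force on a finger pad.
Only numpy, scipy, OpenCV 4.12 (cv2) and the standard library are available. Lean on these libraries where they do the work, as an engineer would, in place of code of your own. Each camera call takes 0.05 s, during which the arm holds its last target. There are 200 camera calls.

TASK

Get the nest box on the cork pad ready for painting its front. First, with the box still standing, push its raised roof fully shut; then push the box over backwards, away from its front, so that it ends lying on its back on the cork pad, between the two small pots, with the entrance hole facing up and the roof still shut. Only push: never pick the box up or tip it forwards, and leave everything else where it stands.

Things in the scene. Friction and masses are not known exactly. Their poses are not given: they have to be found in the camera images.
- nestbox: Wooden nest box to tip: hollow, bare pine, 110 deep (x) x 130 wide (y), front wall 165 high, back wall 190, about 0.55 to 0.95 kg. It stands on the cork pad's near half; the only thing with a hinged roof. Origin: centre of its underside. Its front, with the 33 mm round hole, faces its own -x, roughly towards the robot (yaw within 0.7 rad); z is up along its height; its back is its +x face.
- roof (a joint): Hinge angle of the roof, rad: 0 = shut, sloping 0.22 rad down to the front; about 1.8 = standing straight up; 1.9 = its stop. Starts between 0.95 and 1.75. The roof is a wooden board 10 thick, 121 from hinge to free edge, 150 wide. The hinge is stiff (0.08 N m): the roof stays at any angle it is left; about 1 N from behind near its free edge moves it.
- roof_hinge (a point): Centre of the hinge line, at the top of the box's back wall: 53 towards +x and 190 up from the box's origin. The hinge line runs along the box's y.
- roof_edge (a point): Middle of the roof's free edge, on the roof's outer face. It moves with the roof. Roof shut, it is 67 in front (-x) of the box's origin and 173 up, so the roof overhangs the front wall by about 10.
- nestbox_hole (a point): Centre of the entrance hole on the outside of the front wall, 110 above the underside. With the box on its back it is about 120 above the bench.
- nestbox_mid (a point): Point inside the box on its centre line, 95 above the underside: the middle of its body, near its centre of mass.
- nestbox_heel (a point): Middle of the lower edge of the back, 55 towards +x from the box's origin. Pushed backwards by the roof's front edge, the box tips about this edge and falls over by itself once leaning some 30 degrees; a push lower than about 100 above the pad may slide it instead.
- pad: Flat cork pad, 360 x 360 x 10 thick, fixed to the bench. Origin: centre of its underside, on the bench; its top is at height 10 mm. Its +x points roughly away from the robot; that half is clear but for a small pot at each side.
- tape: Roll of masking tape lying flat on the pad's near left corner, 68 across, 24 high. Not to be moved. Origin: centre of its underside.
- sander: Cork sanding block on the pad's near right corner, 70 x 45 x 28 high. Not to be moved. Origin: centre of its underside.
- pot_left: Small closed glass paint pot, 36 across, 50 high, towards the pad's left edge, just beyond its middle; the box has to fall between it and the right-hand one. Not to be moved. Origin: centre of its underside.
- pot_right: The same kind of pot towards the pad's right edge; at least 240 mm are free between the two. Not to be moved. Origin: centre of its underside.
- gable: Finished birdhouse with a fixed gabled roof, 130 x about 150, 185 high, on the bench beside the pad. Not to be moved. Origin: centre of its underside.
- tin_big: Closed paint tin on the bench, 92 across, 110 high. Not to be moved. Origin: centre of its underside.
- tin_small: Closed paint tin on the bench, 68 across, 75 high. Not to be moved. Origin: centre of its underside.
- jar: Glass jar with three brushes on the bench, 76 across, 100 high, 190 with the brushes. Not to be moved. Origin: centre of its underside.

How it is judged:
By the outcome, as a careful person would: the job done as asked, in the order asked, and still so for the second after the job is handed in, with the robot touching nothing.
It also fails if it takes over 54 s, if anything falls off the work surface, if the arm or the gripper's body presses on something with over 40 N, if the wrist force passes 120 N, or if a joint passes its speed limit or range.

## Working session

There is one attempt and no reset: what is moved stays moved. The work goes in short steps, Python scripts to look and compute and a tool call to move; the robot and the scene stay as the last step left them, time stands still between calls to the robot, and variables do not carry over. Pictures are saved under pics/ and viewed, at most 10 in all, crops included, and the job is handed in when it is done.

Besides the shell and the picture viewer there is one more tool, called after "Request:" as name(argument=value, ...), one argument or row to a line, values as JSON. carry_out: Moves the arm, as the interface text tells. Shifts and turns lie within -1 to 1; 1 stands for 0.025 m of shift or 4 degrees of turn. Its arguments: {"type":"object","properties":{"increments":{"type":"array","items":{"type":"number"}},"hand":{"type":"number"},"grip_force":{"type":"number"}},"required":["increments"]}

```bash
mkdir -p pics; cat > h.py <<'E'
import numpy as np, cv2
from rig import bot
def K(n):
    c=bot.calibration(n); f=210/np.tan(np.radians(c["vertical_fov"])/2)
    return np.array([[f,0,c["cx"]],[0,f,c["cy"]],[0,0,1]]),np.array(c["dist"],float),np.array(c["camera_from_world"])
def world(n,uv,d):
    k,D,T=K(n); uv=np.array(uv,float).reshape(-1,1,2); p=cv2.undistortPoints(uv,k,D)[:,0]
    d=np.asarray(d,float).reshape(-1,1); pc=np.hstack([p*d,d]); return (pc-T[:3,3])@T[:3,:3]
def cloud(n,depth):
    v,u=np.mgrid[:420,:560]; w=world(n,np.stack([u,v],-1).reshape(-1,2),depth.ravel()); w[depth.ravel()==0]=np.nan
    return w.reshape(420,560,3)
def proj(n,P):
    k,D,T=K(n); return cv2.projectPoints(np.array(P,float).reshape(-1,3),cv2.Rodrigues(T[:3,:3])[0],T[:3,3],k,D)[0][:,0]
E
python3 - <<'E'
from h import *
for n in("scene","top"):
    p,d=bot.capture(n); cv2.imwrite(f"pics/{n}0.png",cv2.resize(p[...,::-1],(784,588))); np.save(n+"0.npy",cloud(n,d)); print(K(n)[2].round(3))
o=bot.get_obs(); print(o["time"],o["tcp_pos"],o["eef_rot"])
E
```

```text
[[-0.026  1.     0.013  0.019]
 [ 0.605  0.026 -0.796 -0.247]
 [-0.796 -0.013 -0.605  1.856]
 [ 0.     0.     0.     1.   ]]
[[ 0.017 -1.    -0.003 -0.004]
 [-0.98  -0.016 -0.197  0.589]
 [ 0.197  0.006 -0.98   1.334]
 [ 0.     0.     0.     1.   ]]
0.1 [ 0.21439413 -0.47887396  0.24969094] [-6.92376651e-04  9.77944634e-01  2.08863144e-01 -3.65444351e-05]
```

View pics/scene0.png

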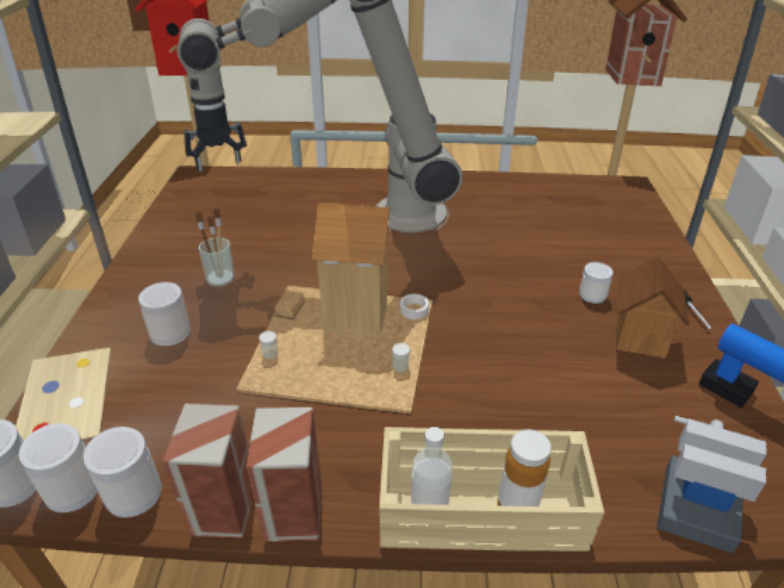

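View pics/top0.png

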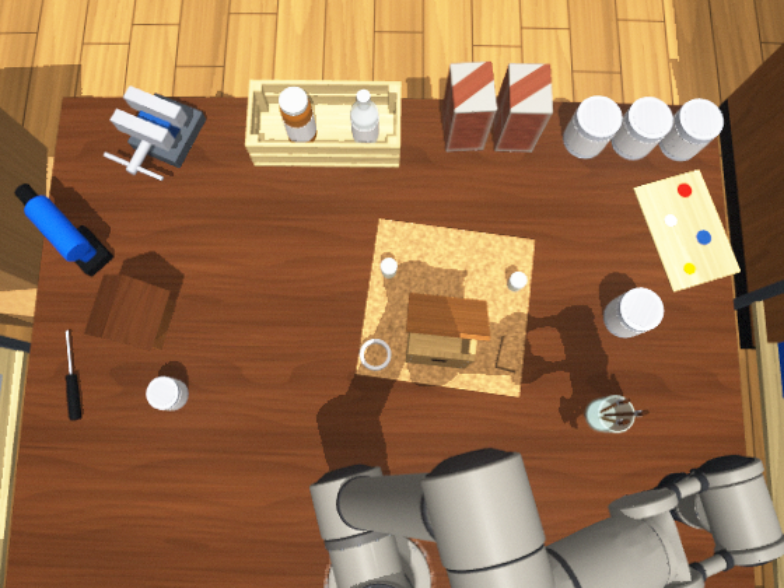

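Scene view: the box back is at about (352,295), its roof raised towards us at (350,232), with pots at (268,345) and (400,357). Top view: the roof is at (448,316), box front at (440,360), tape at (375,353), sander at (507,353), and the pad corners run from (378,219) to (520,396). Next I fit the pose from depth.

```bash
python3 - <<'E'
from h import *
from scipy.spatial import cKDTree
s=np.load("scene0.npy"); t=np.load("top0.npy"); f=5/7
def reg(w,x0,x1,y0,y1): return w[int(y0*f):int(y1*f),int(x0*f):int(x1*f)].reshape(-1,3)
def plane(p):
    p=p[~np.isnan(p).any(1)]
    for _ in range(4):
        c=p.mean(0); n=np.linalg.svd(p-c)[2][2]; r=(p-c)@n; p=p[abs(r)<max(2*np.median(abs(r)),.001)]
    return c,n*np.sign(n[0]),r.std()
bk=reg(s,332,378,275,320); c,n,e=plane(bk); print("back",c,n,e)
yaw=np.arctan2(n[1],n[0]); print("yaw",yaw)
rs=plane(reg(s,325,380,215,255)); rt=plane(reg(t,418,478,302,325)); print("roof scene",rs,"\nroof top",rt)
# pad corners, pots, tape, sander
def ray(nm,uv,z):
    a=world(nm,np.array(uv)*f,np.ones(len(uv))); T=K(nm)[2]; o=-T[:3,:3].T@T[:3,3]; z=np.array(z)
    return o+(a-o)*((z-o[2])/(a-o)[:,2])[:,None]
print("pad",ray("top",[(378,219),(534,240),(520,396),(357,373)],.01).round(3))
print("pots L,R,tape,sander",ray("top",[(389,265),(518,280),(375,353),(507,353)],.045).round(3))
X=np.array([np.cos(yaw),np.sin(yaw)]);Y=np.array([-X[1],X[0]])
# box-ish points: back wall extents
q=reg(s,290,410,200,345);q=q[~np.isnan(q).any(1)]
d=(q[:,:2]-c[:2])@X; y=q[:,:2]@Y
m=(abs(d)<.004)&(q[:,2]>.03)&(q[:,2]<.17); print("back y ext",np.percentile(y[m],[.5,2,98,99.5]), "x along X of back",c[:2]@X)
for nm,r,w in(("s",rs,s),("t",rt,t)):
    a=reg(w,300,500,190,370);a=a[~np.isnan(a).any(1)]
    a=a[(abs((a-r[0])@r[1])<.004)&(a[:,2]>.17)]
    a=a[abs(a[:,:2]@Y-np.median(a[:,:2]@Y))<.09]
    print(nm,"roof X,Y,Z ext",np.percentile(a[:,:2]@X,[1,99]),np.percentile(a[:,:2]@Y,[1,99]),np.percentile(a[:,2],[1,99]))
E
```

```text
back [ 0.56539836 -0.10861151  0.11329075] [ 9.95461772e-01 -9.51609360e-02  5.06135649e-04] 0.0008883582102692143
yaw -0.09530515998980243
roof scene (array([ 0.52992839, -0.114761  ,  0.24869324]), array([ 0.71927077, -0.06911826,  0.69128303]), np.float64(0.001301263103184798)) 
roof top (array([ 0.53080581, -0.1168789 ,  0.24921942]), array([ 0.71986584, -0.06531203,  0.69103366]), np.float64(0.0007167542941648726))
pad [[ 0.789  0.016  0.01 ]
 [ 0.745 -0.34   0.01 ]
 [ 0.392 -0.3    0.01 ]
 [ 0.437  0.056  0.01 ]]
pots L,R,tape,sander [[ 0.672 -0.01   0.045]
 [ 0.643 -0.294  0.045]
 [ 0.477  0.017  0.045]
 [ 0.481 -0.266  0.045]]
back y ext [-0.13096905 -0.12952513 -0.00387802 -0.00272683] x along X of back 0.5731681048591697
s roof X,Y,Z ext [0.49641126 0.57976076] [-0.13993629  0.00730231] [0.20404771 0.29183124]
t roof X,Y,Z ext [0.49404909 0.57894123] [-0.14169208  0.00528394] [0.20779792 0.2952202 ]
```

Box yaw is about -0.095 rad. In box axes the back is at X=0.573, the centre line at Y=-0.067, and the roof angle is about 1.02. This all fits the given sizes. I'll close the fingers, lift, and line the tool up with the box.

Request:
carry_out(
  increments=[0,0,-0.5,0,0,0.925,0,0,-0.5,0,0,0.925,0,0,-0.5,0,0,0.925,0,0,-0.5,0,0,0.925,0,0,-0.5,0,0,0.925,0,0,-0.5,0,0,0.925,0,0,-0.5,0,0,0.925,0,0,-0.5,0,0,0.925],
  hand=-1,
  grip_force=20,
)

```text
time: 1.1
tcp_pos: [0.2144, -0.479, 0.3503]
eef_rot: [-0.0, 0.999, -0.049, -0.0]
wrist_force: [0.1, 0.3, -0.6]
width: -0.0001
grip_force: 0.0
```

Request:
carry_out(
  increments=[0.65,-0.975,0,0,0,0,0.65,-0.975,0,0,0,0,0.65,-0.975,0,0,0,0,0.65,-0.975,0,0,0,0,0.65,-0.975,0,0,0,0,0.65,-0.975,0,0,0,0,0.65,-0.975,0,0,0,0,0.65,-0.975,0,0,0,0],
)

```text
time: 2.1
tcp_pos: [0.3629, -0.2966, 0.35]
eef_rot: [-0.0, 0.999, -0.048, -0.0]
wrist_force: [0.9, -0.2, 0.6]
width: -0.0002
grip_force: 0.0
```

Request:
carry_out(
  increments=[0.65,-0.975,0,0,0,0,0.65,-0.975,0,0,0,0,0.65,-0.975,0,0,0,0,0.65,-0.975,0,0,0,0,0.65,-0.975,0,0,0,0,0.65,-0.975,0,0,0,0,0.65,-0.975,0,0,0,0,0.65,-0.975,0,0,0,0,0,0,0,0,0,0],
)

```text
time: 3.22
tcp_pos: [0.5112, -0.1145, 0.3496]
eef_rot: [-0.0, 0.999, -0.047, -0.001]
wrist_force: [-0.0, 0.4, -0.6]
width: 0.0002
grip_force: 0.0
```

Request:
carry_out(
  increments=[0,0,0.6,0,0,0,0,0,0.6,0,0,0,0,0,0.6,0,0,0,0,0,0.4,0,0,0,0,0,0.4,0,0,0,-0.15,0,0.4,0,0,0,-0.15,0,0.4,0,0,0],
)

```text
time: 4.1
tcp_pos: [0.5028, -0.1152, 0.2648]
eef_rot: [0.0, 0.999, -0.048, 0.0]
wrist_force: [-0.0, 0.1, 1.5]
width: 0.0001
grip_force: 0.3
```

Request:
carry_out(
  increments=[-0.15,0,0.4,0,0,0,-0.2,0,0.4,0,0,0,-0.2,0,0.4,0,0,0,-0.25,0,0.3,0,0,0,0,0,0.1,0,0,0],
)

```text
time: 4.72
tcp_pos: [0.4825, -0.1131, 0.2248]
eef_rot: [-0.0, 0.999, -0.048, -0.001]
wrist_force: [-0.4, 0.1, 0.5]
width: -0.0001
grip_force: 0.3
```

Request:
carry_out(
  increments=[0,0,0.15,0,0,0,0,0,0.15,0,0,0,0,0,0.1,0,0,0,0,0,0.1,0,0,0,0,0,0,0,0,0],
)

```text
time: 5.35
tcp_pos: [0.4834, -0.1133, 0.213]
eef_rot: [0.0, 0.999, -0.048, 0.0]
wrist_force: [-0.2, 0.4, 0.7]
width: 0.0
grip_force: 0.5
```

Request:
carry_out(
  increments=[0,0,0.08,0,0,0,0,0,0,0,0,0],
)

```text
time: 5.6
tcp_pos: [0.4836, -0.1134, 0.2124]
eef_rot: [0.0, 0.999, -0.048, 0.001]
wrist_force: [-4.0, 1.3, 12.5]
width: -0.0001
grip_force: 6.5
```

Request:
carry_out(
  increments=[0,0,0.08,0,0,0,0,0,0,0,0,0],
)

```text
time: 5.85
tcp_pos: [0.4837, -0.1134, 0.2121]
eef_rot: [0.001, 0.999, -0.048, 0.002]
wrist_force: [-7.8, 3.4, 24.3]
width: 0.0002
grip_force: 12.9
```

Firm contact at 24 N, so the roof is against its seat. I'll lift off, move to the front with the fingers open, and look.

Request:
carry_out(
  increments=[0,0,-0.2,0,0,0,0,0,-1,0,0,0,0,0,-1,0,0,0,-0.9,0,-1,0,0,0,-1,0,0,0,0,0,-1,0,0,0,0,0,-1,0,0,0,0,0,-0.5,0,0,0,0,0,0,0,0,0,0,0],
  hand=1,
)

```text
time: 6.98
tcp_pos: [0.3736, -0.1028, 0.2889]
eef_rot: [0.0, 0.999, -0.048, 0.0]
wrist_force: [-0.1, 0.1, 0.1]
width: 0.0857
grip_force: 0.0
```

```bash
python3 - <<'E'
from h import *
ps={}
for n in("scene","top"):
    p,d=bot.capture(n); ps[n]=p; np.save(n+"1.npy",cloud(n,d))
a=cv2.resize(ps["scene"][130:310,150:330,::-1],(390,390),interpolation=cv2.INTER_CUBIC); b=cv2.resize(ps["top"][140:320,230:410,::-1],(390,390),interpolation=cv2.INTER_CUBIC)
cv2.imwrite("pics/c1.png",np.hstack([a,b]))
f=5/7; yaw=-.0953; X=np.array([np.cos(yaw),np.sin(yaw)]);Y=np.array([-X[1],X[0]])
for n in("scene","top"):
    a=np.load(n+"1.npy").reshape(-1,3); a=a[~np.isnan(a).any(1)]; x=a[:,:2]@X;y=a[:,:2]@Y
    m=(x>.46)&(x<.565)&(abs(y+.067)<.06)&(a[:,2]>.16)&(a[:,2]<.26)
    if m.sum()>30:
        print(n,m.sum(),np.polyfit(x[m],a[m,2],1), a[m,2].min(),a[m,2].max())
    m=(abs(y+.067)<.12)&(a[:,2]>.17)&(a[:,2]<.215)&(x>.42)&(x<.62); print("ext",np.percentile(x[m],[1,99]),np.percentile(y[m],[1,99]))
s=np.load("scene1.npy")[int(275*f):int(320*f),int(332*f):int(378*f)].reshape(-1,3); c=np.nanmedian(s,0);print("back",c[:2]@X)
print(bot.get_obs()["tcp_pos"])
E
```

```text
scene 486 [0.2341381  0.07494794] 0.1812160869973777 0.2103119813908445
ext [0.45545657 0.5786688 ] [-0.13931416  0.00791647]
top 1310 [0.22849678 0.07917713] 0.17935676939994402 0.21401407524836144
ext [0.45938126 0.57537625] [-0.14207497  0.00545554]
back 0.5734678517594701
[ 0.37437347 -0.10292534  0.28887552]
```

View pics/c1.png

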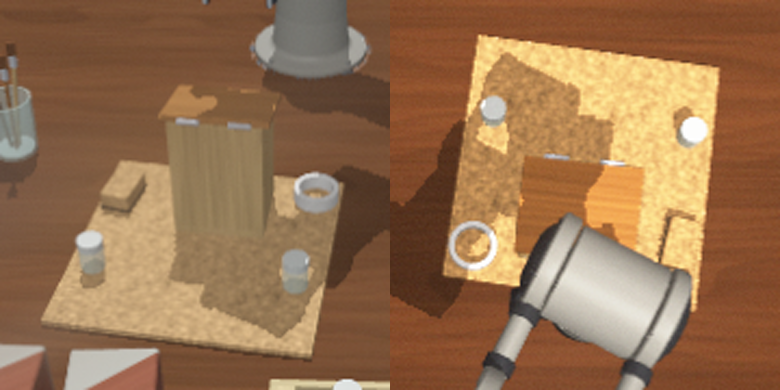

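The roof is shut (slope 0.23) and the box hasn't moved. The fall lane between the pots, at (492,110) and (693,130), is clear. Now I'll go down in front and approach the roof edge.

Request:
carry_out(
  increments=[0,0,1,0,0,0,0,0,1,0,0,0,0,0,1,0,0,0,0,0,1,0,0,0,0.4,0,0.95,0,0,0,0.8,0,0,0,0,0,0.6,0,0,0,0,0,0.2,0,0,0,0,0,0,0,0,0,0,0],
)

```text
time: 8.2
tcp_pos: [0.4236, -0.1075, 0.1651]
eef_rot: [0.0, 0.999, -0.048, -0.0]
wrist_force: [-0.5, 0.5, -0.4]
width: 0.0853
grip_force: 0.0
```

Request:
carry_out(
  increments=[0.2,0,0,0,0,0,0.2,0,0,0,0,0,0.2,0,-0.1,0,0,0,0.2,0,-0.1,0,0,0,0.2,0,-0.1,0,0,0],
)

```text
time: 8.82
tcp_pos: [0.4487, -0.1099, 0.1728]
eef_rot: [0.0, 0.999, -0.048, 0.0]
wrist_force: [-3.7, 0.5, 1.5]
width: 0.0855
grip_force: 1.4
```

```bash
cat > tilt.py <<'E'
from h import *
p,d=bot.capture("scene"); a=cloud("scene",d).reshape(-1,3); a=a[~np.isnan(a).any(1)]
yaw=-.0953; X=np.array([np.cos(yaw),np.sin(yaw)]);Y=np.array([-X[1],X[0]])
x=a[:,:2]@X;y=a[:,:2]@Y; m=(abs(y+.067)<.05)&(x>.56)&(x<.7)&(a[:,2]>.03)&(a[:,2]<.16)
# back-wall profile per height bin, left and right
for s in(-1,1):
    q=m&((y+.067)*s>0.01); print([(z,round(float(np.median(x[q&(abs(a[:,2]-z)<.008)])),4)) for z in(.04,.08,.12,.15) if (q&(abs(a[:,2]-z)<.008)).any()])
E
python3 tilt.py
```

```text
[(0.04, 0.5758), (0.08, 0.5799), (0.12, 0.5834), (0.15, 0.5868)]
[(0.04, 0.5767), (0.08, 0.5798), (0.12, 0.5835), (0.15, 0.5854)]
```

It's tipping cleanly about the heel, 5.5° with no sliding. I'll carry on.

Request:
carry_out(
  increments=[0.32,0,-0.13,0,0,0,0.32,0,-0.12,0,0,0,0.32,0,-0.1,0,0,0,0.32,0,-0.09,0,0,0,0.32,0,-0.08,0,0,0,0.32,0,-0.06,0,0,0],
)

```text
time: 9.62
tcp_pos: [0.4968, -0.1146, 0.1871]
eef_rot: [0.0, 0.999, -0.048, 0.0]
wrist_force: [0.0, 0.8, 1.1]
width: 0.0855
grip_force: 0.4
```

```bash
python3 tilt.py
```

```text
[(0.04, 0.5838), (0.08, 0.5984), (0.12, 0.6138), (0.15, 0.6244)]
[(0.04, 0.5841), (0.08, 0.5986), (0.12, 0.613), (0.15, 0.6237)]
```

Request:
carry_out(
  increments=[0.3,0,-0.05,0,0,0,0.25,0,-0.04,0,0,0,0.25,0,-0.03,0,0,0,0.2,0,-0.02,0,0,0,0.2,0,0,0,0,0,0.2,0,0,0,0,0,0.2,0,0,0,0,0,0.2,0,0,0,0,0],
)

```text
time: 10.68
tcp_pos: [0.5413, -0.1188, 0.1905]
eef_rot: [0.0, 0.999, -0.048, -0.0]
wrist_force: [0.7, 0.8, 0.2]
width: 0.0852
grip_force: 0.0
```

```bash
python3 tilt.py
```

```text
[(0.04, 0.5967), (0.08, 0.6234), (0.12, 0.6539), (0.15, 0.6746)]
[(0.04, 0.5957), (0.08, 0.6234), (0.12, 0.6523), (0.15, 0.6736)]
```

Request:
carry_out(
  increments=[0,0,0,0,0,0,0,0,0,0,0,0,0,0,0,0,0,0,0,0,0,0,0,0,0,0,-0.5,0,0,0,0,0,-1,0,0,0,0,0,-1,0,0,0,-1,0,0,0,0,0,-1,0,0,0,0,0,-1,0,0,0,0,0],
)

```text
time: 11.98
tcp_pos: [0.4657, -0.1116, 0.254]
eef_rot: [0.0, 0.999, -0.048, 0.001]
wrist_force: [0.0, -0.0, 0.5]
width: 0.0852
grip_force: 0.0
```

```bash
python3 - <<'E'
from h import *
ps={}
for n in("scene","top"):
    p,d=bot.capture(n); ps[n]=p; np.save(n+"2.npy",cloud(n,d))
a=cv2.resize(ps["scene"][150:310,150:330,::-1],(400,356),interpolation=cv2.INTER_CUBIC); b=cv2.resize(ps["top"][140:300,230:410,::-1],(400,356),interpolation=cv2.INTER_CUBIC)
cv2.imwrite("pics/c2.png",np.hstack([a,b]))
E
```

```text
(no output)
```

View pics/c2.png

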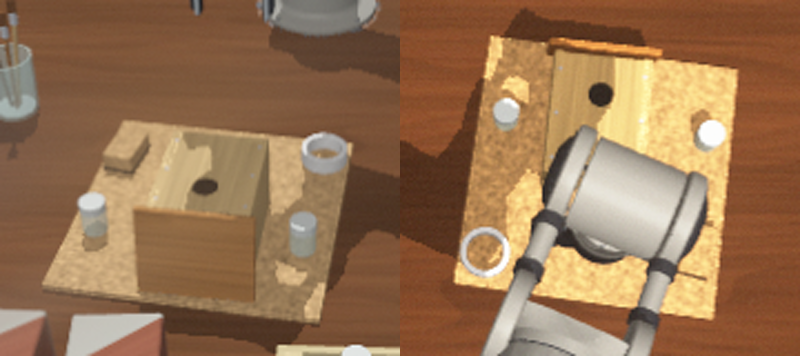

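The box lies on its back with the hole up (right crop, (600,95)), and the pots at (505,112) and (711,134) are untouched. I'll measure whether the roof bounced open.

```bash
cat > roof.py <<'E'
from h import *
p,d=bot.capture("scene"); w=cloud("scene",d)
def pl(q):
    q=q.reshape(-1,3);q=q[~np.isnan(q).any(1)]
    for _ in range(4):
        c=q.mean(0);n=np.linalg.svd(q-c)[2][2];r=(q-c)@n;q=q[abs(r)<max(2*np.median(abs(r)),.001)]
    return c,n
c,n=pl(w[253:277,217:260]); n*=np.sign(n[0]); print("roof c,n",c.round(4),n.round(3),"open angle",np.arcsin(-n[2])*-1+.22 if 0 else .22+np.arcsin(n[2]))
c2,n2=pl(w[215:240,246:266]); n2*=np.sign(n2[2]); print("front",c2.round(4),n2.round(3))
X=np.array([np.cos(-.0953),np.sin(-.0953)]);Y=np.array([-X[1],X[0]])
a=w.reshape(-1,3);a=a[~np.isnan(a).any(1)];x=a[:,:2]@X;y=a[:,:2]@Y
m=(abs(a[:,2]-.118)<.006)&(abs(y+.067)<.1)&(x>.5)&(x<.8);print(np.percentile(x[m],[1,99]),np.percentile(y[m],[1,99]))
k=(abs((a-c)@n)<.004)&(x>.7)&(abs(y+.067)<.09); print("roof ext",np.percentile(x[k],[1,99]),np.percentile(y[k],[1,99]),np.percentile(a[k,2],[1,99]))
E
python3 roof.py
```

```text
roof c,n [ 0.7533 -0.1349  0.0748] [ 0.978 -0.091  0.186] open angle 0.40679710089590215
front [ 0.6465 -0.0956  0.1203] [0.001 0.015 1.   ]
[0.57610594 0.75690272] [-0.13169257 -0.00133572]
roof ext [0.74946508 0.77977362] [-0.14152071  0.0084198 ] [-0.00048737  0.13364402]
```

The roof popped open about 0.03 rad (a 4 mm gap at its edge). I'll go over the box and push the roof shut again from the far side with closed fingers.

Request:
carry_out(
  increments=[1,0,0,0,0,0,1,0,0,0,0,0,1,0,0,0,0,0,1,0,0,0,0,0,1,0,0,0,0,0,1,0,0,0,0,0,1,0,0,0,0,0,1,0,0,0,0,0,1,0,0,0,0,0,1,0,0,0,0,0],
  hand=-1,
)

```text
time: 13.38
tcp_pos: [0.7168, -0.1355, 0.253]
eef_rot: [0.0, 0.999, -0.048, 0.0]
wrist_force: [0.3, 0.1, -0.2]
width: 0.0002
grip_force: 0.0
```

Request:
carry_out(
  increments=[1,0,0,0,0,0,1,0,0,0,0,0,0.45,0,0,0,0,0,0,0,0,0,0,0],
)

```text
time: 13.88
tcp_pos: [0.7771, -0.1413, 0.2516]
eef_rot: [-0.0, 0.999, -0.048, -0.0]
wrist_force: [0.1, -0.1, -0.1]
width: 0.0
grip_force: 0.0
```

Request:
carry_out(
  increments=[0,0,0.98,0,0,0,0,0,0.98,0,0,0,0,0,0.98,0,0,0,0,0,0.98,0,0,0,0,0,0.98,0,0,0,-0.3,0,0,0,0,0,-0.2,0,0,0,0,0,0,0,0,0,0,0],
)

```text
time: 14.88
tcp_pos: [0.7637, -0.1403, 0.1318]
eef_rot: [0.0, 0.999, -0.048, 0.001]
wrist_force: [-0.4, -0.0, 0.9]
width: -0.0001
grip_force: 0.0
```

Request:
carry_out(
  increments=[-0.1,0,0,0,0,0,-0.1,0,0,0,0,0,0,0,0,0,0,0],
)

```text
time: 15.25
tcp_pos: [0.7586, -0.1397, 0.1307]
eef_rot: [0.0, 0.999, -0.048, 0.0]
wrist_force: [0.8, 0.1, -0.8]
width: 0.0001
grip_force: 0.0
```

Request:
carry_out(
  increments=[-0.1,0,0,0,0,0,0,0,0,0,0,0],
)

```text
time: 15.5
tcp_pos: [0.7561, -0.1395, 0.1306]
eef_rot: [0.0, 0.999, -0.048, 0.0]
wrist_force: [-0.5, 0.6, 0.4]
width: 0.0001
grip_force: 0.0
```

Now at X=0.766, about where contact should come. I'll go on in small steps.

Request:
carry_out(
  increments=[-0.08,0,0,0,0,0,0,0,0,0,0,0],
)

```text
time: 15.75
tcp_pos: [0.7541, -0.1393, 0.1306]
eef_rot: [0.0, 0.999, -0.048, -0.0]
wrist_force: [-0.3, 0.4, 1.0]
width: 0.0
grip_force: 0.1
```

Request:
carry_out(
  increments=[-0.06,0,0,0,0,0,0,0,0,0,0,0],
)

```text
time: 16.0
tcp_pos: [0.7527, -0.1392, 0.1306]
eef_rot: [0.0, 0.999, -0.048, -0.0]
wrist_force: [0.4, -0.4, 0.3]
width: 0.0002
grip_force: 0.1
```

Request:
carry_out(
  increments=[-0.06,0,0,0,0,0,0,0,0,0,0,0],
)

```text
time: 16.25
tcp_pos: [0.7515, -0.1391, 0.1307]
eef_rot: [0.0, 0.999, -0.048, 0.001]
wrist_force: [2.4, -0.7, -1.0]
width: 0.0003
grip_force: 1.3
```

Request:
carry_out(
  increments=[-0.06,0,0,0,0,0,0,0,0,0,0,0],
)

```text
time: 16.5
tcp_pos: [0.7498, -0.1389, 0.1307]
eef_rot: [0.0, 0.999, -0.048, 0.0]
wrist_force: [2.5, 0.9, -1.2]
width: -0.0002
grip_force: 1.5
```

Request:
carry_out(
  increments=[-0.04,0,0,0,0,0,0,0,0,0,0,0],
)

```text
time: 16.75
tcp_pos: [0.7488, -0.1388, 0.1306]
eef_rot: [0.0, 0.999, -0.048, 0.0]
wrist_force: [3.4, -0.4, -0.7]
width: 0.0003
grip_force: 1.5
```

```bash
python3 roof.py
```

```text
roof c,n [ 0.7487 -0.136   0.0699] [ 0.972 -0.094  0.217] open angle 0.43891600515815826
front [ 0.6976 -0.0879  0.163 ] [-0.177  0.923  0.341]
[0.57158112 0.76767919] [-0.13840752  0.00625   ]
roof ext [0.74258107 0.7750827 ] [-0.14142321  0.00796263] [0.0077449  0.13248236]
```

The roof normal's z is now 0.217, matching sin 0.22, so it's shut. I'll back off, lift and retreat.

Request:
carry_out(
  increments=[0.4,0,0,0,0,0,0.5,0,-0.3,0,0,0,0,0,-1,0,0,0,0,0,-1,0,0,0,0,0,-1,0,0,0,0,0,-1,0,0,0,0,0,-1,0,0,0,-1,0,0,0,0,0,-1,0,0,0,0,0,-1,0,0,0,0,0],
)

```text
time: 18.05
tcp_pos: [0.6948, -0.1335, 0.2628]
eef_rot: [-0.0, 0.999, -0.048, -0.001]
wrist_force: [0.5, -0.5, -0.8]
width: 0.0001
grip_force: 0.0
```

Request:
carry_out(
  increments=[-1,0,0,0,0,0,-1,0,0,0,0,0,-1,0,0,0,0,0,-1,0,0,0,0,0,-1,0,0,0,0,0,-1,0,0,0,0,0,-1,0,0,0,0,0,-1,0,0,0,0,0,-1,0,0,0,0,0,0,0,0,0,0,0],
)

```text
time: 19.3
tcp_pos: [0.4709, -0.1119, 0.2634]
eef_rot: [-0.0, 0.999, -0.048, -0.001]
wrist_force: [-0.3, 0.1, -0.9]
width: 0.0001
grip_force: 0.0
```

```bash
python3 roof.py; python3 - <<'E'
from h import *
a=bot.capture("scene")[0][150:310,150:330,::-1];b=bot.capture("top")[0][140:300,230:410,::-1]
cv2.imwrite("pics/c3.png",cv2.resize(np.hstack([a,b]),(800,356),interpolation=cv2.INTER_CUBIC))
E
```

```text
roof c,n [ 0.7481 -0.1377  0.0704] [ 0.972 -0.09   0.215] open angle 0.4368200376858169
front [ 0.6443 -0.0955  0.1206] [0.002 0.002 1.   ]
[0.5722563  0.75046113] [-0.1317314  -0.00078654]
roof ext [0.74157469 0.77425147] [-0.14114104  0.00795635] [0.00755711 0.13293147]
```

View pics/c3.png

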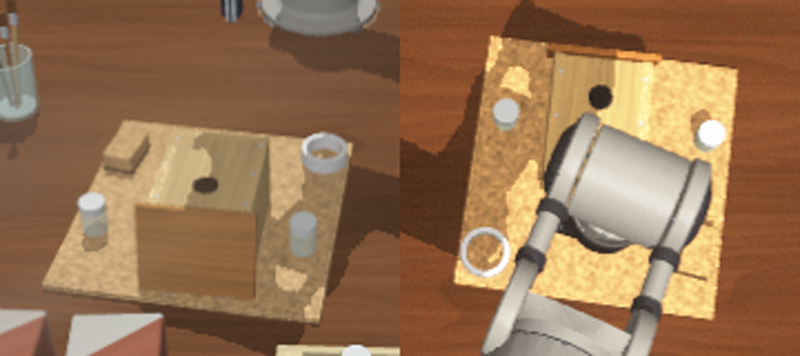

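The box is flat on its back with the hole up at (600,97) and the roof shut. Pots, tape and sander haven't moved, and the arm is clear. Handing in.

```bash
python3 -c "
from rig import bot
print(bot.hand_in())"
```

```text
the job is handed in; nothing more can be done
None
```

The job is handed in at about 19 s: the nest box lies on its back between the pots with the hole up and the roof shut; the roof popped open about 4 mm in the fall, so I pushed it shut again.

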